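Latch the scale-filter cartridge into the steamer base

ROBOT

A 7-joint arm with a two-finger parallel gripper is mounted at the origin on the work surface. World frame = base frame: x ahead of the robot, y to its left, z up, the work surface at z = 0. Lengths are in m, angles in rad, forces in N, time in s.
With the tool pointing down it reaches from about 0.4 to 0.9 m from the base axis. Payload 5.6 kg.
Tool frame: the origin (TCP) lies midway between the tips of the shut fingers; the grasp point (between the pads) lies 19 mm behind it; z points along the fingers, y is the line along which they close (so a half turn about z gives the same grasp; the last joint's range is limited). The gripper opens to 92 mm and grips with 3 to 60 N. Pads are 20 mm wide; open, the fingers measure 128 mm over their backs; the gripper's body (75 mm by 189 mm) begins 69 mm behind the grasp point.
Start: joints at [-1.28, 0.468, -0.012, 1.603, 0.006, 1.071, -0.056], TCP at [0.213, 0.614, 0.215] pointing down, gripper open.
Joint ranges: [-2.53, 2.53], [-0.31, 2.02], [-1.57, 1.55], [0.28, 2.44], [-1.29, 4.43], [0.15, 1.84], [-2.92, 2.92]. Speed limits (rad/s): [2.57, 2.57, 3.14, 3.14, 3.14, 3.14, 3.14].

INTERFACE

Orientations are given as a rotation vector (axis times angle).
In Python, from cell import monitor, eyes, job gives the robot as it stands. The module is installed in compiled form; this text tells all that it offers.
- The arm moves only by the tool drive_tool, never from a script. Its argument "rows" is a list of rows, each an object of numbers: "tx", "ty", "tz": the shift along the tool's x, y, z each as a share of 20 cm, from -1 to 1; "wx", "wy", "wz": the turn, a rotation vector about the tool's x, y, z each as a share of 45 degrees, from -1 to 1; "grip": the closure in counts, from 0 (fully open) to 255 (shut). In form: [{"tx": .., "ty": .., "tz": .., "wx": .., "wy": .., "wz": .., "grip": ..}, ...]. A call has 1 to 12 rows; each row is the pose to reach, as a shift and turn from the pose commanded when the call began, along the tool's axes at that moment; what a row does not reach only later rows make up. A row lasts 1/8 s, in which the tool goes at most 62.5 mm and 10.7 degrees, less where a joint would pass 70% of its speed; a pose out of reach is approached as far as the arm can. A call with a number of a shift or a turn outside -1 to 1 is refused whole. A call with a gripper value outside its range is refused whole. The fingers move at their own pace and stop on an object; the grip force is fixed at half the most. Time passes only in rows, so rows that repeat a pose let the fingers close. It gives the time, the measured TCP pose, the force, the opening and the grip force at its end, in the units of the state.
- monitor.observe(): the state, without advancing time (a new reading comes with each control period).
- eyes.get_image(name): name is "scene" or "top" or "wrist"; returns a dict with "img" (420x560x3 uint8, red, green, blue), "fx", "fy", "cx", "cy" (pixels), "world_from_camera" (4x4, takes a point from camera to world coordinates). Camera axes: x right, y up, looking along -z (the intrinsics and any distortion apply to the point x, -y, -z); pixel columns grow to the right and rows downward; lengths in m; the calibration is good to about 2 mm. A picture is of the moment at which its call begins. There is no depth.
- job.finish_job(): hands the job in; it is judged then, once.
The state is a dict: "time": time; "qpos": joint angles; "qvel": joint speeds; "joint_efforts": joint torques, N m; "tcp_pos": TCP position; "ee_rot": TCP orientation; "force": force on the tool from outside, world axes, zero at the start; "moment": the same for the moment, N m; "grip_width": finger opening in m; "grasp_force": force on a finger pad.
Only numpy, scipy, OpenCV 4.12 (cv2) and the standard library are available. Lean on these libraries where they do the work, as an engineer would, in place of code of your own. Each camera call takes 0.05 s, during which the arm holds its last target. There are 200 camera calls.

TASK

Take the blue filter cartridge out of the beige saucer, stand it foot down in the slot on top of the white garment-steamer base, and press it down until the push-push latch catches, then let go and make sure that it stays down. The catch is set deeper or shallower on every unit and cannot be seen, so press by feel and gently, never with more than about 12 N on the base; if the cartridge springs up again, press once more. Leave the saucer, the steel cup and the two yellow scoops where they are.

Things in the scene. Friction and masses are not known exactly. Their poses are not given: they have to be found in the camera images.
- station: White garment-steamer base fixed to the counter, 240 x 190 mm, 110 mm high with a flat top. Origin on the counter straight below the centre of the slot; x towards its back (away from the robot at yaw 0), z up: the housing reaches 70 mm to -x, 170 mm to +x and 95 mm to either side of the origin. A thin blue collar frames the slot.
- slot_mouth (a point): Centre of the slot's mouth, level with the rim, 110 mm above the counter; axes as station. The slot is 59 mm along x and 35 mm along y (1.5 mm play all round the cartridge) with a 3 mm chamfer and vertical walls.
- carrier_top (a point): Centre of the upper face of the orange spring carrier (50 x 27 mm) in the slot, on which the cartridge stands; up, it lies 28 mm below the rim. Its spring pushes up with about 3 N there and 0.7 N more for every 10 mm pressed down; the latch adds up to about 1 N of drag on the way.
- carrier (a joint): How far the carrier is pressed down, in m: 0 up; latched 0.016 to 0.035 (set differently on every unit); 0.052 at most. The latch trips somewhere from 26 to 45 mm down, hidden; about 1 mm further a stiff stop (8 N per mm) makes the force rise sharply. Let go after that, it rises about 11 mm and stays. Pressed less, it springs fully up; pressed again when latched, it springs up when let go.
- cartridge: Blue filter cartridge, upright in the saucer at the start, about 110 g (may vary by a third). Origin at the centre of its underside, z up, x along its long side. Body 56 mm (x) x 32 mm (y), 76 mm tall, its lowest 8 mm 5 mm narrower; on its top a white grip rib, 44 mm (x) x 14 mm (y), from 76 to 98 mm height. Its ends are alike (half a turn is the same). On the raised carrier its body stands 48 mm out of the slot, latched 13 to 32 mm.
- rib_top (a point): Centre of the top face of the cartridge's grip rib, 98 mm above its underside; axes as cartridge.
- saucer: Beige ceramic saucer, 152 mm across and 18 mm high, floor 6 mm thick and 84 mm across, loose on the counter. Origin at the centre of its underside.
- cup: Stainless mixing cup, 76 mm across, 75 mm high, loose. Origin at the centre of its underside.
- scoop_a: Yellow silicone scoop, loose: bowl 52 mm across and 30 mm high about the origin (centre of its underside), handle to -x, 117 mm long.
- scoop_b: The other yellow scoop, like scoop_a.
Mind the look-alikes: they are no part of the job. What is meant by the cartridge is not pink, and is the larger of those in its own colour.

How it is judged:
On the way, in this order (a step that is already met when the one before it is completed fails the run):
1. the cartridge stands foot down in the slot (z of cartridge in the frame of slot_mouth below -0.02 m and horizontal distance between cartridge and slot_mouth below 0.006 m and angle between cartridge's own z axis and vertical below 0.15 rad), for 0.1 s.
2. pressed down and let go, it stays down with no hand on it (value of joint carrier above 0.012 m and z of cartridge in the frame of slot_mouth below -0.04 m and contact force between each of the arm, the fingers and cartridge below 0.05 N and linear speed of cartridge below 0.02 m/s), for 0.5 s.
At the end, for the whole second after the job is handed in: The cartridge stands upright (within 0.1 rad) in the slot, on the carrier, which is latched 12 to 38 mm down, its foot at least 40 mm below the rim and within 6 mm of the slot's centre, at rest and untouched by the robot (value of joint carrier between 0.012 and 0.038 m and z of cartridge in the frame of slot_mouth below -0.04 m and horizontal distance between cartridge and slot_mouth below 0.006 m and angle between cartridge's own z axis and vertical below 0.1 rad and linear speed of cartridge below 0.02 m/s and contact force between the fingers and cartridge below 0.05 N).
It fails at once if more than 14 N between the cartridge and the steamer base (contact force between cartridge and station above 14 N).
It fails at once if the robot itself pushes the steamer base with more than 14 N (contact force between any of the fingers, the arm and station above 14 N).
It fails at once if the saucer is shoved more than 50 mm (distance of saucer from where it was at the start of the episode above 0.05 m).
It fails at once if the cup is shoved more than 30 mm or tipped (distance of cup from where it was at the start of the episode above 0.03 m or angle between cup's own z axis and vertical above 0.5 rad).
It fails at once if a scoop is shoved more than 30 mm (distance of any of scoop_a, scoop_b from where it was at the start of the episode above 0.03 m).
It also fails if it takes over 59 s, if anything falls off the work surface, if the arm or the gripper's body presses on something with over 40 N, if the wrist force passes 120 N, or if a joint passes its speed limit or range.

## Working session

There is one attempt and no reset: what is moved stays moved. The work goes in short steps, Python scripts to look and compute and a tool call to move; the robot and the scene stay as the last step left them, time stands still between calls to the robot, and variables do not carry over. Pictures are saved under pics/ and viewed, at most 10 in all, crops included, and the job is handed in when it is done.

Besides the shell and the picture viewer there is one more tool, called after ">>>" by a JSON object that holds its "fn" and its "kwargs". drive_tool: Moves the arm, as the interface text tells. Its arguments: {"type":"object","properties":{"rows":{"type":"array","items":{"type":"object","properties":{"tx":{"type":"number"},"ty":{"type":"number"},"tz":{"type":"number"},"wx":{"type":"number"},"wy":{"type":"number"},"wz":{"type":"number"},"grip":{"type":"number"}}}}},"required":["rows"]}

```bash
mkdir -p pics; python3 - <<'E'
from cell import monitor, eyes, job
import cv2,numpy as np,pickle
d={}
for n in ["scene","top","wrist"]:
    r=eyes.get_image(n); d[n]=r
    print(n,r["fx"],r["fy"],r["cx"],r["cy"],{k for k in r}); print(np.round(r["world_from_camera"],4).tolist())
    cv2.imwrite(f"pics/{n}0.png",r["img"][:,:,::-1])
pickle.dump(d,open("d0.pkl","wb"))
m=np.vstack([d["scene"]["img"],d["top"]["img"]])
print(monitor.observe())
E
```

```text
scene 400.4427007019656 400.4427007019656 282.4149738881595 206.54276670033326 {'img', 'fx', 'cy', 'world_from_camera', 'cx', 'fy'}
[[-0.3383, -0.7305, 0.5933, 1.2121], [0.941, -0.2552, 0.2223, 0.2643], [-0.011, 0.6335, 0.7737, 0.9661], [0.0, 0.0, 0.0, 1.0]]
top 506.5459587394193 506.5459587394193 279.3536909863012 207.47442900081273 {'img', 'fx', 'cy', 'world_from_camera', 'cx', 'fy'}
[[0.0064, 0.9919, -0.1266, 0.3583], [-0.9998, 0.0038, -0.0211, -0.0153], [-0.0205, 0.1267, 0.9917, 1.6044], [0.0, 0.0, 0.0, 1.0]]
wrist 308.26936412400687 308.26936412400687 281.4729848516401 213.53905333143126 {'img', 'fx', 'cy', 'world_from_camera', 'cx', 'fy'}
[[0.3281, -0.9112, -0.249, 0.1432], [0.9446, 0.3157, 0.0892, 0.638], [-0.0026, -0.2645, 0.9644, 0.3849], [0.0, 0.0, 0.0, 1.0]]
{'time': 0.15, 'qpos': array([-1.27999877,  0.46817144, -0.01161295,  1.60335216,  0.00600655,
        1.07143134, -0.05630104]), 'qvel': array([ 9.58558273e-05, -1.47568346e-03, -1.59664328e-03, -4.23872936e-03,
       -4.00135939e-04,  4.44394543e-04, -5.48295638e-04]), 'joint_efforts': array([ 5.39128923e-04, -5.20945966e+01, -1.25660488e-02, -2.43975073e+01,
       -5.66651754e-02,  1.52065378e-02,  9.90776357e-05]), 'tcp_pos': array([0.21287688, 0.61370001, 0.21388623]), 'ee_rot': array([-5.21961502e-01, -3.09780826e+00,  2.07761027e-03]), 'force': array([-0.77172103,  0.42424914,  0.67929299]), 'moment': array([-0.02905732,  0.04463924, -0.04416465]), 'grasp_force': 0.0, 'grip_width': 0.09175088343429695}
```

View pics/top0.png

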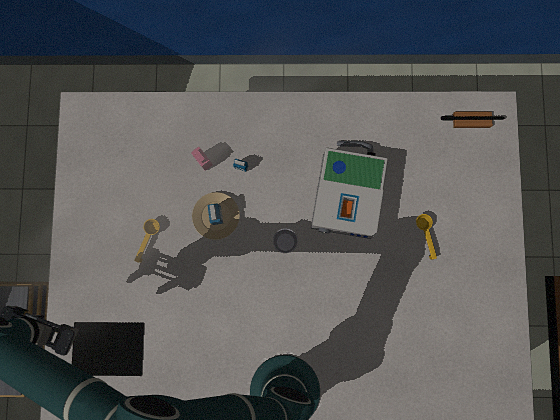

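View pics/scene0.png

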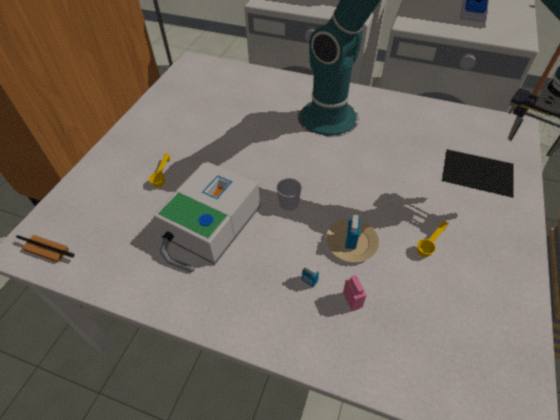

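The top view shows the cartridge in the saucer near (214,213), the slot near (347,208) and the cup at (286,240). In the scene view the cartridge is at (353,232) and the slot at (217,187).

```bash
cat > h.py <<'E'
import numpy as np
def ray(r,u,v):
    T=np.array(r["world_from_camera"]); d=T[:3,:3]@np.array([(u-r["cx"])/r["fx"],-(v-r["cy"])/r["fy"],-1]); return T[:3,3],d
def at(r,u,v,z):
    o,d=ray(r,u,v); return o+d*(z-o[2])/d[2]
def proj(r,p):
    T=np.array(r["world_from_camera"]); c=T[:3,:3].T@(np.array(p)-T[:3,3]); return np.array([r["cx"]+r["fx"]*c[0]/-c[2], r["cy"]-r["fy"]*c[1]/-c[2]])
E
python3 - <<'E'
import pickle,cv2,numpy as np
d=pickle.load(open("d0.pkl","rb"))
def t(n,x,y):
    c=d[n]["img"][y:y+37,x:x+50,::-1]; c=cv2.resize(c,(400,296),interpolation=cv2.INTER_CUBIC)
    for i in range(0,50,10):
        cv2.putText(c,str(x+i),(i*8,8),0,.3,(0,0,255),1); cv2.line(c,(i*8,10),(i*8,14),(0,0,255),1)
    for i in range(0,37,10):
        cv2.putText(c,str(y+i),(0,i*8+4),0,.3,(0,0,255),1)
    return c
m=np.vstack([np.hstack([t("top",192,195),t("top",322,190)]),np.hstack([t("scene",328,212),t("scene",192,170)])])
cv2.imwrite("pics/crop1.png",m)
E
```

```text
(no output)
```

View pics/crop1.png

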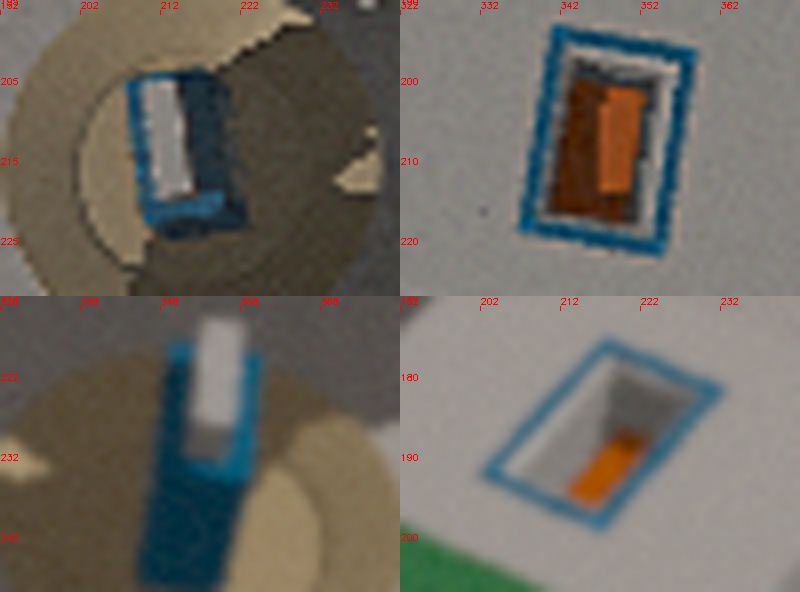

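Crop, top view: the rib's top face runs from crop (141,82) to (193,195), and the collar's corners are (558,25), (696,50), (662,255), (520,232). Both also show clearly in the scene view.

```bash
python3 - <<'E'
import pickle,numpy as np,cv2
from h import *
d=pickle.load(open("d0.pkl","rb"))
def px(p,ox,oy,dx,dy): return ((p[0]-ox+.5)/8-.5+dx,(p[1]-oy+.5)/8-.5+dy)
S={"collar_top":("top",[(558,25),(696,50),(662,255),(520,232)],400,0,322,190,.11),
"collar_sc":("scene",[(606,338),(722,388),(602,528),(484,474)],400,296,192,170,.11),
"rib_top":("top",[(141,82),(176,78),(193,193),(157,200)],0,0,192,195,.104),
"rib_sc":("scene",[(203,318),(245,322),(240,430),(192,430)],0,296,328,212,.104)}
for k,(n,P,ox,oy,dx,dy,z) in S.items():
    W=np.array([at(d[n],*px(p,ox,oy,dx,dy),z)[:2] for p in P])
    L=np.linalg.norm(np.roll(W,-1,0)-W,axis=1)
    e=W[0]+W[1]-W[2]-W[3]; e2=W[1]+W[2]-W[0]-W[3]
    print(k,W.mean(0).round(4),"sides",L.round(4),"yaw",[round(float(np.degrees(np.arctan2(v[1],v[0]))),1) for v in (e,e2)])
from scipy.spatial.transform import Rotation as R
from cell import monitor
print(R.from_rotvec(monitor.observe()["ee_rot"]).as_matrix().round(3))
print("cup",at(d["top"],286,240,.075))
# foot of cartridge body bottom front
E
```

```text
collar_top [ 0.5511 -0.1862] sides [0.0519 0.0778 0.0529 0.0789] yaw [-10.4, -99.6]
collar_sc [ 0.5471 -0.1853] sides [0.0519 0.0763 0.0518 0.0762] yaw [170.9, 80.0]
rib_top [0.536  0.2169] sides [0.0132 0.0439 0.0137 0.045 ] yaw [9.3, -80.9]
rib_sc [0.535  0.2188] sides [0.0142 0.0461 0.0159 0.0481] yaw [-170.0, 106.0]
[[-0.945  0.328 -0.   ]
 [ 0.328  0.945 -0.001]
 [-0.    -0.001 -1.   ]]
cup [ 0.45468283 -0.00340017  0.075     ]
```

>>> {"fn": "drive_tool", "kwargs": {"rows": [{"tx":-1,"ty":-0.7,"tz":0,"wx":0,"wy":0,"wz":-0.635,"grip":60},{"tx":-1,"ty":-0.7,"tz":0,"wx":0,"wy":0,"wz":-0.635,"grip":60},{"tx":-1,"ty":-0.7,"tz":0,"wx":0,"wy":0,"wz":-0.635,"grip":60},{"tx":-1,"ty":-0.7,"tz":0,"wx":0,"wy":0,"wz":-0.635,"grip":60},{"tx":-1,"ty":-0.7,"tz":0,"wx":0,"wy":0,"wz":-0.635,"grip":60},{"tx":-1,"ty":-0.7,"tz":0,"wx":0,"wy":0,"wz":-0.635,"grip":60}]}}

```text
time: 0.9
tcp_pos: [0.3556, 0.4168, 0.2146]
ee_rot: [0.259, -3.131, -0.001]
force: [-0.1, 0.2, 1.1]
grip_width: 0.0705
grasp_force: 0.0
```

>>> {"fn": "drive_tool", "kwargs": {"rows": [{"tx":-0.724,"ty":-1,"tz":0,"wx":0,"wy":0,"wz":0,"grip":60},{"tx":-0.724,"ty":-1,"tz":0,"wx":0,"wy":0,"wz":0,"grip":60},{"tx":-0.724,"ty":-1,"tz":0,"wx":0,"wy":0,"wz":0,"grip":60},{"tx":-0.724,"ty":-1,"tz":0,"wx":0,"wy":0,"wz":0,"grip":60},{"tx":-0.724,"ty":-1,"tz":0,"wx":0,"wy":0,"wz":0,"grip":60},{"tx":-0.724,"ty":-1,"tz":0,"wx":0,"wy":0,"wz":0,"grip":60}]}}

```text
time: 1.65
tcp_pos: [0.5307, 0.245, 0.2142]
ee_rot: [0.263, -3.129, -0.001]
force: [-0.3, 0.9, 0.3]
grip_width: 0.0701
grasp_force: 0.0
```

```bash
python3 - <<'E'
from cell import monitor, eyes
import cv2,pickle
r=eyes.get_image("wrist");pickle.dump(r,open("w1.pkl","wb"));cv2.imwrite("pics/w1.png",cv2.resize(r["img"][:,:,::-1],(800,600),interpolation=cv2.INTER_CUBIC))
s=monitor.observe();print(s["tcp_pos"],s["ee_rot"],s["force"])
E
```

```text
[0.53030755 0.24543014 0.21425058] [ 2.64702732e-01 -3.12939455e+00 -1.41055609e-03] [-0.18209885  0.12807314 -0.00439483]
```

View pics/w1.png

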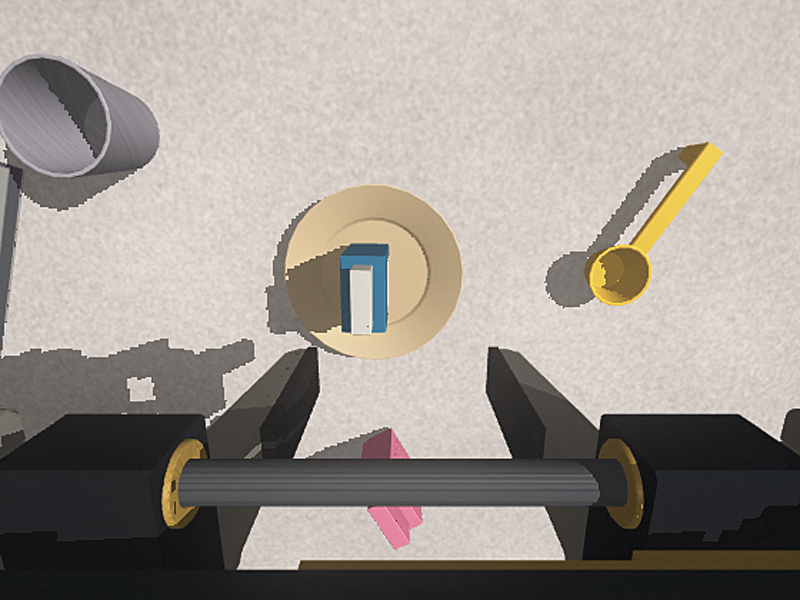

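The wrist view shows the rib's top face from (351,265) to (372,334), with its edges almost parallel to the fingers' approach.

```bash
python3 - <<'E'
import pickle,numpy as np
from h import *
r=pickle.load(open("w1.pkl","rb"))
k=.7
W=np.array([at(r,(u+.5)*k-.5,(v+.5)*k-.5,.104)[:2] for u,v in [(351,265),(372,265),(371,333),(351,334)]])
print(W.round(4),W.mean(0)); a=W[0]+W[1]-W[2]-W[3];print(np.degrees(np.arctan2(a[1],a[0])))
E
```

```text
[[0.5126 0.2077]
 [0.5103 0.2211]
 [0.5563 0.2273]
 [0.5592 0.2142]] [0.53459145 0.2175926 ]
-172.2320366129986
```

>>> {"fn": "drive_tool", "kwargs": {"rows": [{"tx":0,"ty":-0.142,"tz":0,"wx":0,"wy":0,"wz":0.02,"grip":120},{"tx":0,"ty":-0.142,"tz":0.25,"wx":0,"wy":0,"wz":0.02,"grip":120},{"tx":0,"ty":-0.142,"tz":0.5,"wx":0,"wy":0,"wz":0.02,"grip":120},{"tx":0,"ty":-0.142,"tz":0.6,"wx":0,"wy":0,"wz":0.02,"grip":120},{"tx":0,"ty":-0.142,"tz":0.635,"wx":0,"wy":0,"wz":0.02,"grip":120},{"tx":0,"ty":-0.142,"tz":0.635,"wx":0,"wy":0,"wz":0.02,"grip":120}]}}

```text
time: 2.45
tcp_pos: [0.5365, 0.2148, 0.088]
ee_rot: [-0.234, 3.132, 0.0]
force: [0.3, 0.7, 0.5]
grip_width: 0.0486
grasp_force: 0.0
```

>>> {"fn": "drive_tool", "kwargs": {"rows": [{"tx":0.005,"ty":0.0135,"tz":0.0125,"wx":0,"wy":0,"wz":0,"grip":120},{"tx":0.005,"ty":0.0135,"tz":0.0125,"wx":0,"wy":0,"wz":0,"grip":120},{"tx":0.005,"ty":0.0135,"tz":0.0125,"wx":0,"wy":0,"wz":0,"grip":255},{"tx":0.005,"ty":0.0135,"tz":0.0125,"wx":0,"wy":0,"wz":0,"grip":255},{"tx":0.005,"ty":0.0135,"tz":0.0125,"wx":0,"wy":0,"wz":0,"grip":255},{"tx":0.005,"ty":0.0135,"tz":0.0125,"wx":0,"wy":0,"wz":0,"grip":255},{"tx":0.005,"ty":0.0135,"tz":0.0125,"wx":0,"wy":0,"wz":0,"grip":255},{"tx":0.005,"ty":0.0135,"tz":0.0125,"wx":0,"wy":0,"wz":0,"grip":255}]}}

```text
time: 3.45
tcp_pos: [0.535, 0.2173, 0.0851]
ee_rot: [0.234, -3.133, 0.0]
force: [-0.2, -0.0, -0.1]
grip_width: 0.0136
grasp_force: 30.0
```

>>> {"fn": "drive_tool", "kwargs": {"rows": [{"tz":-0.2,"tx":0,"ty":0,"wx":0,"wy":0,"wz":0,"grip":255},{"tz":-0.45,"tx":0,"ty":0,"wx":0,"wy":0,"wz":0,"grip":255},{"tz":-0.7,"tx":0,"ty":0,"wx":0,"wy":0,"wz":0,"grip":255},{"tz":-0.7,"tx":0,"ty":-0.2,"wx":0,"wy":0,"wz":0,"grip":255},{"tz":-0.7,"tx":0,"ty":-0.4,"wx":0,"wy":0,"wz":0,"grip":255},{"tz":-0.7,"tx":0,"ty":-0.65,"wx":0,"wy":0,"wz":0,"grip":255},{"tz":-0.7,"tx":0,"ty":-0.85,"wx":0,"wy":0,"wz":0,"grip":255},{"tz":-0.7,"tx":0,"ty":-1,"wx":0,"wy":0,"wz":0,"grip":255},{"tz":-0.7,"tx":0,"ty":-1,"wx":0,"wy":0,"wz":0,"grip":255}]}}

```text
time: 4.58
tcp_pos: [0.5646, 0.0164, 0.2248]
ee_rot: [0.226, -3.133, 0.002]
force: [0.2, 0.5, -1.0]
grip_width: 0.0135
grasp_force: 30.0
```

>>> {"fn": "drive_tool", "kwargs": {"rows": [{"tz":0,"tx":0,"ty":-0.2,"wx":0,"wy":0,"wz":0.1,"grip":255},{"tz":0,"tx":-0.03,"ty":-0.45,"wx":0,"wy":0,"wz":0.2,"grip":255},{"tz":0,"tx":-0.06,"ty":-0.7,"wx":0,"wy":0,"wz":0.3,"grip":255},{"tz":0,"tx":-0.08,"ty":-0.9,"wx":0,"wy":0,"wz":0.4,"grip":255},{"tz":0,"tx":-0.08,"ty":-1,"wx":0,"wy":0,"wz":0.415,"grip":255},{"tz":0,"tx":-0.08,"ty":-1,"wx":0,"wy":0,"wz":0.415,"grip":255},{"tz":0,"tx":-0.08,"ty":-1,"wx":0,"wy":0,"wz":0.415,"grip":255}]}}

```text
time: 5.45
tcp_pos: [0.6104, -0.1732, 0.2249]
ee_rot: [-0.272, -3.129, -0.003]
force: [-0.3, -0.5, -2.4]
grip_width: 0.0141
grasp_force: 30.0
```

```bash
python3 - <<'E'
from cell import monitor, eyes
import cv2,pickle
r=eyes.get_image("wrist");pickle.dump(r,open("w2.pkl","wb"));cv2.imwrite("pics/w2.png",cv2.resize(r["img"][:,:,::-1],(800,600),interpolation=cv2.INTER_CUBIC))
s=monitor.observe();print(s["tcp_pos"],s["ee_rot"],s["force"],s["grip_width"])
E
```

```text
[ 0.61039723 -0.17313239  0.22497881] [-2.71600078e-01 -3.12947649e+00 -2.50151872e-03] [-0.05197136  0.60327133 -0.96979226] 0.013812722179739534
```

View pics/w2.png

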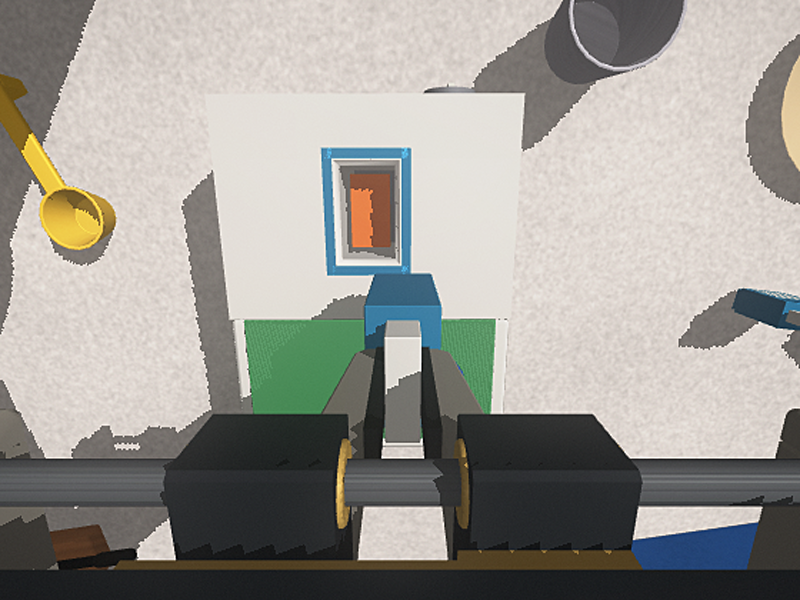

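The collar's corners are near (321,148), (411,148), (411,274), (328,274). The cartridge's near end has its top edge at (365,306) to (441,306). I'll enlarge this.

```bash
python3 - <<'E'
import pickle,cv2
r=pickle.load(open("w2.pkl","rb"))
c=cv2.resize(r["img"][98:248,216:316,::-1],(400,600),interpolation=cv2.INTER_CUBIC)
d=cv2.resize(r["img"][98:198,216:316,::-1],(600,600),interpolation=cv2.INTER_CUBIC)
cv2.imwrite("pics/w2c.png",cv2.resize(r["img"][98:248,216:316,::-1],(400,600),interpolation=cv2.INTER_CUBIC))
E
```

```text
(no output)
```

View pics/w2c.png

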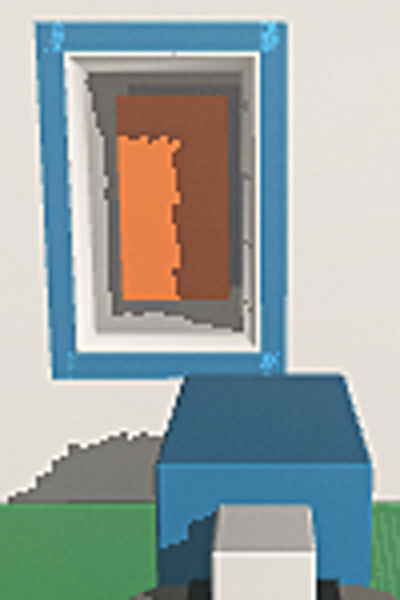

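The enlarged crop gives the collar's inner corners at (64,52), (261,52), (262,351), (76,352). The body's top edge is (156,463) to (373,464), and its bottom edge is (185,375) to (346,375).

```bash
python3 - <<'E'
import pickle,numpy as np
from h import *
from cell import monitor
from scipy.spatial.transform import Rotation as R
r=pickle.load(open("w2.pkl","rb"))
P=lambda u,v,z: at(r,(u+.5)/4-.5+216,(v+.5)/4-.5+98,z)[:2]
s=monitor.observe();M=R.from_rotvec(s["ee_rot"]).as_matrix();t=s["tcp_pos"];print(M.round(3))
for C in ([(64,52),(261,52),(262,351),(76,352)],[(35,22),(287,22),(286,378),(53,379)]):
    W=np.array([P(*c,.11) for c in C]);e=W[2]+W[3]-W[0]-W[1];f=W[0]+W[3]-W[1]-W[2]
    print("slot",W.mean(0).round(4),np.linalg.norm(np.roll(W,-1,0)-W,axis=1).round(4),[np.degrees(np.arctan2(v[1],v[0])).round(2) for v in(e,f)])
for z,C in ((t[2]-.003,[(156,463),(373,464)]),(t[2]-.071,[(185,375),(346,375)]),(t[2]+.019,[(214,550),(316,550)]),(t[2]-.003,[(220,506),(310,506)])):
    a,b=[P(*c,z) for c in C]; q=np.r_[(a+b)/2-t[:2],0]
    print("edge mid in tool",(M.T@q).round(4),"len",np.linalg.norm(a-b).round(4),"yaw",np.degrees(np.arctan2(*(a-b)[::-1])).round(2))
print("tool y yaw",np.degrees(np.arctan2(M[1,1],M[0,1])))
E
```

```text
[[-0.985  0.172 -0.   ]
 [ 0.172  0.985  0.002]
 [ 0.     0.002 -1.   ]]
slot [ 0.5511 -0.1856] [0.0434 0.0667 0.0437 0.0669] [np.float64(-9.88), np.float64(-99.8)]
slot [ 0.5511 -0.1857] [0.0552 0.0794 0.055  0.0796] [np.float64(-9.76), np.float64(-99.83)]
edge mid in tool [ 0.0262 -0.0002  0.    ] len 0.0318 yaw -100.24
edge mid in tool [0.026  0.0001 0.    ] len 0.0321 yaw -99.96
edge mid in tool [ 0.0205 -0.0002  0.    ] len 0.0133 yaw -99.97
edge mid in tool [ 0.0197 -0.0001  0.    ] len 0.0133 yaw -99.96
tool y yaw 80.07969701633442
```

>>> {"fn": "drive_tool", "kwargs": {"rows": [{"tx":0.15,"ty":-0.06,"tz":0,"wx":0,"wy":0,"wz":0,"grip":255},{"tx":0.29,"ty":-0.113,"tz":0,"wx":0,"wy":0,"wz":0,"grip":255},{"tx":0.29,"ty":-0.113,"tz":0.05,"wx":0,"wy":0,"wz":-0.004,"grip":255},{"tx":0.29,"ty":-0.113,"tz":0.12,"wx":0,"wy":0,"wz":-0.004,"grip":255},{"tx":0.29,"ty":-0.113,"tz":0.15,"wx":0,"wy":0,"wz":-0.004,"grip":255},{"tx":0.29,"ty":-0.113,"tz":0.15,"wx":0,"wy":0,"wz":-0.004,"grip":255}]}}

```text
time: 6.25
tcp_pos: [0.5493, -0.1874, 0.194]
ee_rot: [-0.271, -3.128, -0.0]
force: [-0.9, -0.6, -0.5]
grip_width: 0.0141
grasp_force: 30.0
```

```bash
python3 - <<'E'
from cell import monitor
for i in range(1):
    s=monitor.observe();print(s["tcp_pos"],s["ee_rot"],s["force"],s["grip_width"])
E
```

```text
[ 0.54927601 -0.18737729  0.19401742] [-2.70834586e-01 -3.12819640e+00 -1.89101322e-04] [-0.87319296 -0.58233397 -0.46057111] 0.014113772530979861
```

>>> {"fn": "drive_tool", "kwargs": {"rows": [{"tx":0.002,"ty":0.009,"tz":0,"wx":0,"wy":0,"wz":0,"grip":255},{"tx":0.002,"ty":0.009,"tz":0,"wx":0,"wy":0,"wz":0,"grip":255},{"tx":0.002,"ty":0.009,"tz":0.02,"wx":0,"wy":0,"wz":0,"grip":255},{"tx":0.002,"ty":0.009,"tz":0.04,"wx":0,"wy":0,"wz":0,"grip":255},{"tx":0.002,"ty":0.009,"tz":0.06,"wx":0,"wy":0,"wz":0,"grip":255},{"tx":0.002,"ty":0.009,"tz":0.06,"wx":0,"wy":0,"wz":0,"grip":255}]}}

```text
time: 7.0
tcp_pos: [0.5488, -0.186, 0.1826]
ee_rot: [-0.272, -3.129, -0.0]
force: [0.1, -0.7, -1.6]
grip_width: 0.0137
grasp_force: 30.0
```

>>> {"fn": "drive_tool", "kwargs": {"rows": [{"tx":0,"ty":0,"tz":0.01,"wx":0,"wy":0,"wz":0,"grip":255},{"tx":0,"ty":0,"tz":0.02,"wx":0,"wy":0,"wz":0,"grip":255},{"tx":0,"ty":0,"tz":0.03,"wx":0,"wy":0,"wz":0,"grip":255},{"tx":0,"ty":0,"tz":0.03,"wx":0,"wy":0,"wz":0,"grip":255}]}}

```text
time: 7.5
tcp_pos: [0.549, -0.1861, 0.1769]
ee_rot: [-0.272, -3.129, -0.0]
force: [0.3, -0.0, -1.4]
grip_width: 0.0139
grasp_force: 30.0
```

>>> {"fn": "drive_tool", "kwargs": {"rows": [{"tx":0,"ty":0,"tz":0.015,"wx":0,"wy":0,"wz":0,"grip":255},{"tx":0,"ty":0,"tz":0.03,"wx":0,"wy":0,"wz":0,"grip":255},{"tx":0,"ty":0,"tz":0.04,"wx":0,"wy":0,"wz":0,"grip":255},{"tx":0,"ty":0,"tz":0.04,"wx":0,"wy":0,"wz":0,"grip":255}]}}

```text
time: 8.0
tcp_pos: [0.549, -0.186, 0.1689]
ee_rot: [-0.272, -3.129, -0.0]
force: [0.5, -0.3, -1.3]
grip_width: 0.0139
grasp_force: 30.0
```

>>> {"fn": "drive_tool", "kwargs": {"rows": [{"tx":0,"ty":0,"tz":0.015,"wx":0,"wy":0,"wz":0,"grip":255},{"tx":0,"ty":0,"tz":0.03,"wx":0,"wy":0,"wz":0,"grip":255},{"tx":0,"ty":0,"tz":0.045,"wx":0,"wy":0,"wz":0,"grip":255},{"tx":0,"ty":0,"tz":0.06,"wx":0,"wy":0,"wz":0,"grip":255},{"tx":0,"ty":0,"tz":0.06,"wx":0,"wy":0,"wz":0,"grip":255},{"tx":0,"ty":0,"tz":0.06,"wx":0,"wy":0,"wz":0,"grip":255}]}}

```text
time: 8.75
tcp_pos: [0.5492, -0.1861, 0.1572]
ee_rot: [0.272, 3.13, 0.0]
force: [-0.4, -0.1, 1.1]
grip_width: 0.0138
grasp_force: 30.0
```

>>> {"fn": "drive_tool", "kwargs": {"rows": [{"tx":0,"ty":0,"tz":0.015,"wx":0,"wy":0,"wz":0,"grip":255},{"tx":0,"ty":0,"tz":0.03,"wx":0,"wy":0,"wz":0,"grip":255},{"tx":0,"ty":0,"tz":0.045,"wx":0,"wy":0,"wz":0,"grip":255},{"tx":0,"ty":0,"tz":0.045,"wx":0,"wy":0,"wz":0,"grip":255}]}}

```text
time: 9.25
tcp_pos: [0.5492, -0.1861, 0.1479]
ee_rot: [-0.272, -3.13, 0.0]
force: [-0.8, -0.3, 2.3]
grip_width: 0.0134
grasp_force: 30.0
```

>>> {"fn": "drive_tool", "kwargs": {"rows": [{"tx":0,"ty":0,"tz":0.015,"wx":0,"wy":0,"wz":0,"grip":255},{"tx":0,"ty":0,"tz":0.03,"wx":0,"wy":0,"wz":0,"grip":255},{"tx":0,"ty":0,"tz":0.045,"wx":0,"wy":0,"wz":0,"grip":255},{"tx":0,"ty":0,"tz":0.045,"wx":0,"wy":0,"wz":0,"grip":255}]}}

```text
time: 9.75
tcp_pos: [0.5492, -0.1861, 0.1388]
ee_rot: [0.272, 3.13, -0.0]
force: [-1.2, 0.8, 1.8]
grip_width: 0.0138
grasp_force: 30.0
```

>>> {"fn": "drive_tool", "kwargs": {"rows": [{"tx":0,"ty":0,"tz":0.005,"wx":0,"wy":0,"wz":0,"grip":255},{"tx":0,"ty":0,"tz":0.005,"wx":0,"wy":0,"wz":0,"grip":255}]}}

```text
time: 10.0
tcp_pos: [0.5492, -0.1861, 0.1381]
ee_rot: [0.272, 3.13, -0.0]
force: [-0.1, 0.6, 2.8]
grip_width: 0.0136
grasp_force: 30.0
```

>>> {"fn": "drive_tool", "kwargs": {"rows": [{"tx":0,"ty":0,"tz":0.005,"wx":0,"wy":0,"wz":0,"grip":255},{"tx":0,"ty":0,"tz":0.005,"wx":0,"wy":0,"wz":0,"grip":255}]}}

```text
time: 10.25
tcp_pos: [0.5492, -0.1861, 0.1371]
ee_rot: [0.272, 3.13, -0.0]
force: [0.2, 0.6, 2.4]
grip_width: 0.0136
grasp_force: 30.0
```

>>> {"fn": "drive_tool", "kwargs": {"rows": [{"tx":0,"ty":0,"tz":0.004,"wx":0,"wy":0,"wz":0,"grip":255},{"tx":0,"ty":0,"tz":0.004,"wx":0,"wy":0,"wz":0,"grip":255}]}}

```text
time: 10.5
tcp_pos: [0.5492, -0.1861, 0.1363]
ee_rot: [0.272, 3.13, 0.0]
force: [-0.7, 0.2, 2.8]
grip_width: 0.0138
grasp_force: 30.0
```

>>> {"fn": "drive_tool", "kwargs": {"rows": [{"tx":0,"ty":0,"tz":0.004,"wx":0,"wy":0,"wz":0,"grip":255},{"tx":0,"ty":0,"tz":0.004,"wx":0,"wy":0,"wz":0,"grip":255}]}}

```text
time: 10.75
tcp_pos: [0.5491, -0.1861, 0.1354]
ee_rot: [0.272, 3.13, -0.0]
force: [-1.1, 0.5, 2.8]
grip_width: 0.0137
grasp_force: 30.0
```

>>> {"fn": "drive_tool", "kwargs": {"rows": [{"tx":0,"ty":0,"tz":0.004,"wx":0,"wy":0,"wz":0,"grip":255},{"tx":0,"ty":0,"tz":0.004,"wx":0,"wy":0,"wz":0,"grip":255}]}}

```text
time: 11.0
tcp_pos: [0.5492, -0.1861, 0.1346]
ee_rot: [0.272, 3.13, -0.0]
force: [-0.8, 0.6, 3.4]
grip_width: 0.0138
grasp_force: 30.0
```

>>> {"fn": "drive_tool", "kwargs": {"rows": [{"tx":0,"ty":0,"tz":0.004,"wx":0,"wy":0,"wz":0,"grip":255},{"tx":0,"ty":0,"tz":0.004,"wx":0,"wy":0,"wz":0,"grip":255}]}}

```text
time: 11.25
tcp_pos: [0.5492, -0.1861, 0.1338]
ee_rot: [0.272, 3.13, 0.0]
force: [0.5, 0.7, 3.3]
grip_width: 0.0137
grasp_force: 30.0
```

>>> {"fn": "drive_tool", "kwargs": {"rows": [{"tx":0,"ty":0,"tz":0.004,"wx":0,"wy":0,"wz":0,"grip":255},{"tx":0,"ty":0,"tz":0.004,"wx":0,"wy":0,"wz":0,"grip":255}]}}

```text
time: 11.5
tcp_pos: [0.5492, -0.1861, 0.133]
ee_rot: [0.272, 3.13, -0.0]
force: [-1.2, 1.1, 4.4]
grip_width: 0.014
grasp_force: 30.0
```

>>> {"fn": "drive_tool", "kwargs": {"rows": [{"tx":0,"ty":0,"tz":0.003,"wx":0,"wy":0,"wz":0,"grip":255},{"tx":0,"ty":0,"tz":0.003,"wx":0,"wy":0,"wz":0,"grip":255}]}}

```text
time: 11.75
tcp_pos: [0.5491, -0.1861, 0.1325]
ee_rot: [0.272, 3.13, 0.0]
force: [-0.6, 0.5, 3.1]
grip_width: 0.0136
grasp_force: 30.0
```

>>> {"fn": "drive_tool", "kwargs": {"rows": [{"tx":0,"ty":0,"tz":0.004,"wx":0,"wy":0,"wz":0,"grip":255},{"tx":0,"ty":0,"tz":0.004,"wx":0,"wy":0,"wz":0,"grip":255}]}}

```text
time: 12.0
tcp_pos: [0.5491, -0.1861, 0.1316]
ee_rot: [0.272, 3.13, -0.0]
force: [-0.9, 0.6, 3.9]
grip_width: 0.0135
grasp_force: 30.0
```

>>> {"fn": "drive_tool", "kwargs": {"rows": [{"tx":0,"ty":0,"tz":0.004,"wx":0,"wy":0,"wz":0,"grip":255},{"tx":0,"ty":0,"tz":0.004,"wx":0,"wy":0,"wz":0,"grip":255}]}}

```text
time: 12.25
tcp_pos: [0.5492, -0.1861, 0.1308]
ee_rot: [0.272, 3.13, 0.0]
force: [-1.5, 0.6, 4.3]
grip_width: 0.0134
grasp_force: 30.0
```

>>> {"fn": "drive_tool", "kwargs": {"rows": [{"tx":0,"ty":0,"tz":0.004,"wx":0,"wy":0,"wz":0,"grip":255},{"tx":0,"ty":0,"tz":0.004,"wx":0,"wy":0,"wz":0,"grip":255}]}}

```text
time: 12.5
tcp_pos: [0.5492, -0.1861, 0.13]
ee_rot: [0.272, 3.13, -0.0]
force: [-1.3, 0.7, 3.9]
grip_width: 0.0139
grasp_force: 30.0
```

>>> {"fn": "drive_tool", "kwargs": {"rows": [{"tx":0,"ty":0,"tz":0.004,"wx":0,"wy":0,"wz":0,"grip":255},{"tx":0,"ty":0,"tz":0.004,"wx":0,"wy":0,"wz":0,"grip":255}]}}

```text
time: 12.75
tcp_pos: [0.5491, -0.1861, 0.1292]
ee_rot: [0.272, 3.13, -0.0]
force: [1.1, 0.3, 3.4]
grip_width: 0.0136
grasp_force: 30.0
```

>>> {"fn": "drive_tool", "kwargs": {"rows": [{"tx":0,"ty":0,"tz":0.004,"wx":0,"wy":0,"wz":0,"grip":255},{"tx":0,"ty":0,"tz":0.004,"wx":0,"wy":0,"wz":0,"grip":255}]}}

```text
time: 13.0
tcp_pos: [0.5491, -0.1861, 0.1284]
ee_rot: [0.272, 3.13, -0.0]
force: [-0.1, 0.2, 2.6]
grip_width: 0.0133
grasp_force: 30.0
```

>>> {"fn": "drive_tool", "kwargs": {"rows": [{"tx":0,"ty":0,"tz":0.004,"wx":0,"wy":0,"wz":0,"grip":255},{"tx":0,"ty":0,"tz":0.004,"wx":0,"wy":0,"wz":0,"grip":255}]}}

```text
time: 13.25
tcp_pos: [0.5491, -0.1861, 0.1276]
ee_rot: [0.272, 3.13, -0.0]
force: [0.2, 0.2, 2.8]
grip_width: 0.0139
grasp_force: 30.0
```

>>> {"fn": "drive_tool", "kwargs": {"rows": [{"tx":0,"ty":0,"tz":0.004,"wx":0,"wy":0,"wz":0,"grip":255},{"tx":0,"ty":0,"tz":0.004,"wx":0,"wy":0,"wz":0,"grip":255}]}}

```text
time: 13.5
tcp_pos: [0.5491, -0.1861, 0.1269]
ee_rot: [0.272, 3.13, 0.0]
force: [0.3, -0.1, 3.6]
grip_width: 0.0138
grasp_force: 30.0
```

>>> {"fn": "drive_tool", "kwargs": {"rows": [{"tx":0,"ty":0,"tz":0.004,"wx":0,"wy":0,"wz":0,"grip":255},{"tx":0,"ty":0,"tz":0.004,"wx":0,"wy":0,"wz":0,"grip":255}]}}

```text
time: 13.75
tcp_pos: [0.5491, -0.1861, 0.1261]
ee_rot: [0.272, 3.13, -0.0]
force: [0.8, 0.6, 3.4]
grip_width: 0.0137
grasp_force: 30.0
```

>>> {"fn": "drive_tool", "kwargs": {"rows": [{"tx":0,"ty":0,"tz":0.004,"wx":0,"wy":0,"wz":0,"grip":255},{"tx":0,"ty":0,"tz":0.004,"wx":0,"wy":0,"wz":0,"grip":255}]}}

```text
time: 14.0
tcp_pos: [0.5491, -0.1861, 0.1252]
ee_rot: [0.272, 3.13, 0.0]
force: [0.3, 1.0, 3.2]
grip_width: 0.0138
grasp_force: 30.0
```

>>> {"fn": "drive_tool", "kwargs": {"rows": [{"tx":0,"ty":0,"tz":0.004,"wx":0,"wy":0,"wz":0,"grip":255},{"tx":0,"ty":0,"tz":0.004,"wx":0,"wy":0,"wz":0,"grip":255}]}}

```text
time: 14.25
tcp_pos: [0.5491, -0.1861, 0.1246]
ee_rot: [0.272, 3.13, 0.0]
force: [-0.9, 0.9, 4.0]
grip_width: 0.0138
grasp_force: 30.0
```

>>> {"fn": "drive_tool", "kwargs": {"rows": [{"tx":0,"ty":0,"tz":0.004,"wx":0,"wy":0,"wz":0,"grip":255},{"tx":0,"ty":0,"tz":0.004,"wx":0,"wy":0,"wz":0,"grip":255}]}}

```text
time: 14.5
tcp_pos: [0.5491, -0.1861, 0.124]
ee_rot: [0.273, 3.13, 0.0]
force: [-2.1, 1.0, 5.9]
grip_width: 0.0136
grasp_force: 30.0
```

>>> {"fn": "drive_tool", "kwargs": {"rows": [{"tx":0,"ty":0,"tz":0.002,"wx":0,"wy":0,"wz":0,"grip":255},{"tx":0,"ty":0,"tz":0.002,"wx":0,"wy":0,"wz":0,"grip":255}]}}

```text
time: 14.75
tcp_pos: [0.5491, -0.1861, 0.1238]
ee_rot: [0.272, 3.13, 0.0]
force: [-1.5, 1.5, 7.6]
grip_width: 0.0138
grasp_force: 30.0
```

>>> {"fn": "drive_tool", "kwargs": {"rows": [{"tx":0,"ty":0,"tz":-0.02,"wx":0,"wy":0,"wz":0,"grip":255},{"tx":0,"ty":0,"tz":-0.04,"wx":0,"wy":0,"wz":0,"grip":255},{"tx":0,"ty":0,"tz":-0.05,"wx":0,"wy":0,"wz":0,"grip":255},{"tx":0,"ty":0,"tz":-0.05,"wx":0,"wy":0,"wz":0,"grip":255}]}}

```text
time: 15.25
tcp_pos: [0.5491, -0.1861, 0.1334]
ee_rot: [0.272, 3.13, 0.0]
force: [-0.6, 1.3, 2.7]
grip_width: 0.0138
grasp_force: 30.0
```

>>> {"fn": "drive_tool", "kwargs": {"rows": [{"tx":0,"ty":0,"tz":-0.007,"wx":0,"wy":0,"wz":0,"grip":255},{"tx":0,"ty":0,"tz":-0.007,"wx":0,"wy":0,"wz":0,"grip":255}]}}

```text
time: 15.5
tcp_pos: [0.5491, -0.1861, 0.1347]
ee_rot: [-0.272, -3.13, -0.0]
force: [0.2, 0.8, 3.5]
grip_width: 0.0134
grasp_force: 30.0
```

>>> {"fn": "drive_tool", "kwargs": {"rows": [{"tx":0,"ty":0,"tz":-0.006,"wx":0,"wy":0,"wz":0,"grip":255},{"tx":0,"ty":0,"tz":-0.006,"wx":0,"wy":0,"wz":0,"grip":255}]}}

```text
time: 15.75
tcp_pos: [0.5491, -0.1861, 0.136]
ee_rot: [0.272, 3.13, 0.0]
force: [0.5, 0.1, 2.9]
grip_width: 0.014
grasp_force: 30.0
```

>>> {"fn": "drive_tool", "kwargs": {"rows": [{"tx":0,"ty":0,"tz":-0.01,"wx":0,"wy":0,"wz":0,"grip":255},{"tx":0,"ty":0,"tz":-0.01,"wx":0,"wy":0,"wz":0,"grip":255}]}}

```text
time: 16.0
tcp_pos: [0.5486, -0.1861, 0.1375]
ee_rot: [-0.272, -3.129, 0.0]
force: [-0.4, 0.0, -1.6]
grip_width: 0.0137
grasp_force: 30.0
```

>>> {"fn": "drive_tool", "kwargs": {"rows": [{"tx":0,"ty":0,"tz":0.004,"wx":0,"wy":0,"wz":0,"grip":255},{"tx":0,"ty":0,"tz":0.004,"wx":0,"wy":0,"wz":0,"grip":150},{"tx":0,"ty":0,"tz":0.004,"wx":0,"wy":0,"wz":0,"grip":120},{"tx":0,"ty":0,"tz":0.004,"wx":0,"wy":0,"wz":0,"grip":120},{"tx":0,"ty":0,"tz":0.004,"wx":0,"wy":0,"wz":0,"grip":120},{"tx":0,"ty":0,"tz":-0.1,"wx":0,"wy":0,"wz":0,"grip":120},{"tx":0,"ty":0,"tz":-0.3,"wx":0,"wy":0,"wz":0,"grip":120},{"tx":0,"ty":0,"tz":-0.5,"wx":0,"wy":0,"wz":0,"grip":120},{"tx":-0.3,"ty":0,"tz":-0.5,"wx":0,"wy":0,"wz":0,"grip":120},{"tx":-0.3,"ty":0,"tz":-0.5,"wx":0,"wy":0,"wz":0,"grip":120},{"tx":-0.3,"ty":0,"tz":-0.5,"wx":0,"wy":0,"wz":0,"grip":120}]}}

```text
time: 17.38
tcp_pos: [0.6075, -0.1965, 0.237]
ee_rot: [-0.273, -3.128, 0.0]
force: [-0.5, -1.1, -0.2]
grip_width: 0.0486
grasp_force: 0.0
```

```bash
python3 - <<'E'
from cell import monitor, eyes
import cv2,numpy as np
w=eyes.get_image("wrist")["img"]; s=eyes.get_image("scene")["img"][140:260,150:310]
m=np.hstack([cv2.resize(w,(400,300)),cv2.resize(s,(400,300),interpolation=cv2.INTER_CUBIC)])
cv2.imwrite("pics/end.png",m[:,:,::-1])
o=monitor.observe();print(o["time"],o["tcp_pos"],o["force"])
E
```

```text
17.475 [ 0.60716856 -0.19654677  0.23765031] [-0.24855269  0.10707196  0.61474729]
```

View pics/end.png

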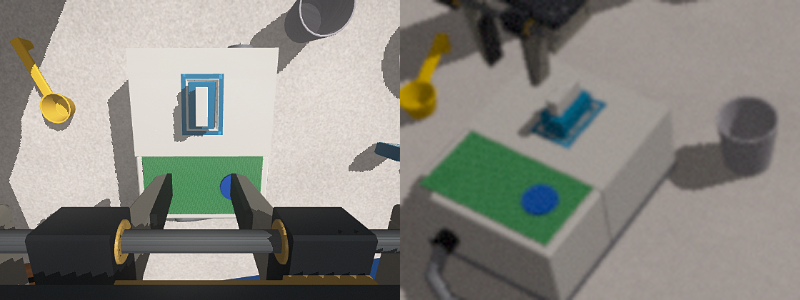

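The picture shows the cartridge seated low and upright in the slot at (202,105), with the gripper clear of it.

>>> {"fn": "drive_tool", "kwargs": {"rows": [{"tx":0,"ty":0,"tz":0,"wx":0,"wy":0,"wz":0,"grip":120},{"tx":0,"ty":0,"tz":0,"wx":0,"wy":0,"wz":0,"grip":120},{"tx":0,"ty":0,"tz":0,"wx":0,"wy":0,"wz":0,"grip":120},{"tx":0,"ty":0,"tz":0,"wx":0,"wy":0,"wz":0,"grip":120}]}}

```text
time: 17.98
tcp_pos: [0.6082, -0.1964, 0.238]
ee_rot: [0.272, 3.13, 0.0]
force: [-0.5, -0.2, -0.0]
grip_width: 0.0487
grasp_force: 0.0
```

```bash
python3 -c "
from cell import job
print(job.finish_job())"
```

```text
the job is handed in; nothing more can be done
None
```

The cartridge is latched down in the steamer slot and stayed down after I let go, with the highest force reading while pressing about 8–9 N; I handed the job in at about 18 s, and no verdict was returned.

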